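Fit the board support post in the carrier socket

TASK

Take the aluminium post with the red band out of the white rack and fit it in the blue socket block on the board carrier: feel for the hole with the post's tip, then press it straight in until its shoulder sits fully home on the block, and let go. Work gently: do not jam the post hard against the carrier, and leave the other two posts, the reel and the parts bin where they are.

Things in the scene. Friction and masses are not known exactly. Their poses are not given: they have to be found in the camera images.
- post_center (a point): Centre (half-way up) of the post to fit: 88 mm long, 80 g, aluminium barrel 22 mm thick and 70 mm long, red band near its top; below it a steel spigot 12 mm thick, 18 mm long, sharp-edged. The flat shoulder between them is 26 mm below this centre, the spigot's tip 44 mm below. z: up along the post. It starts standing on its shoulder in one of the rack's holes.
- rack: White plastic rack, fixed, 60 (x) x 200 (y) mm, 30 mm high; origin at the centre of its underside, z up. Three holes in its top, loose for the spigots (15 mm wide, 24 mm deep), at y = -65, 0 and +65 mm; which post stands where varies. Fingers closing along the rack's x, across the row, have most room.
- carrier: Aluminium carrier plate, fixed, 180 (x) x 200 (y) mm, 12 mm thick; origin at the centre of its underside, z up. On its +y half a green circuit board with low parts (up to 20 mm over the bench); on its -y half a blue block, 56 x 56 mm, its flat top 42 mm over the bench, with one upright blind hole in its middle: 13 mm wide, 22 mm deep, no chamfer.
- socket_mark (a point): Nominal centre of the hole's mouth, level with the block's top; axes as the carrier's. The block is clamped through oversized screw holes: the real hole lies up to 4 mm off in x and up to 4 mm in y. The block stays still under the post. In the hole, 5 mm below the mouth, is a rubber plug: it must be pushed down with about 7 N all the way (13 mm) and stays where it is left.
- post_brass_center (a point): Centre of another post of the same size, brass barrel with a white band, in the rack. Leave it.
- post_black_center (a point): Centre of another post of the same size, black barrel with a blue band, in the rack. Leave it.
- reel: Blue component reel lying flat, 100 mm across, 14 mm high; origin at the centre of its underside. Leave it.
- parts_bin: Black open parts bin, 90 x 120 mm, 35 mm high; origin at the centre of its underside. Leave it.

How it is judged:
By the outcome, as a careful person would: the job done as asked, in the order asked, and still so for the second after the job is handed in, with the robot touching nothing.
It also fails if it takes over 72 s, if anything falls off the work surface, if the arm or the gripper's body presses on something with over 40 N, if the wrist force passes 120 N, or if a joint passes its speed limit or range.

ROBOT

A 7-joint arm with a two-finger parallel gripper is mounted at the origin on the work surface. World frame = base frame: x ahead of the robot, y to its left, z up, the work surface at z = 0. Lengths are in m, angles in rad, forces in N, time in s.
With the tool pointing down it reaches from about 0.4 to 0.925 m from the base axis. Payload 4.1 kg.
Tool frame: the origin (TCP) lies at the very end of the fingers, on their centre line; the grasp point (between the pads) lies ctrl.pinch_z behind it (ctrl.pinch_z is the distance from the TCP to the grasp point, in m); z points along the fingers, y is the line along which they close (so a half turn about z gives the same grasp; the last joint's range is limited). The gripper opens to 85 mm and grips with 20 to 120 N. Pads are 22 mm wide; open, the fingers measure 114 mm over their backs; the gripper's body (76 mm by 85 mm) begins 54 mm behind the grasp point. The pads swing forward as they close: fully open they stand 13 mm farther back than shut.
Start: joints at [-1.42, 0.398, 0.045, 1.537, -0.019, 1.207, -0.051], TCP at [0.161, 0.63, 0.231] pointing down, gripper open.
Joint ranges: [-2.82, 2.82], [-0.49, 2.23], [-1.37, 1.46], [0, 2.46], [-1.36, 4.5], [0.23, 2], [-2.94, 2.94]. Speed limits (rad/s): [2.57, 2.57, 3.14, 3.14, 3.14, 3.14, 3.14].

INTERFACE

Orientations are given as a rotation vector (axis times angle).
In Python, from bench import readout, eyes, ctrl gives the robot as it stands.
- The arm moves only by the tool send_rows, never from a script. Its argument "targets" is a list of rows, each a list of 6 numbers: the shift along the tool's x, y, z in m, then the turn, a rotation vector about the tool's x, y, z in degrees. In form: [[dx, dy, dz, rx, ry, rz], ...]. A call has exactly 10 rows; each row is the pose to reach, as a shift and turn from the pose commanded when the call began, along the tool's axes at that moment; what a row does not reach only later rows make up. A row lasts 1/12 s, in which the tool goes at most 41.7 mm and 7.16 degrees, less where a joint would pass 70% of its speed; a pose out of reach is approached as far as the arm can. A call with a gripper value outside its range is refused whole. "fingers" is the opening, from -1 (shut) to 1 (fully open), set as the call begins (left out, the last holds). The fingers move at their own pace and stop on an object; "squeeze" is the grip in N (left out, the last holds). Time passes only in rows, so rows that repeat a pose let the fingers close, or fill a call up. It gives the time, the measured TCP pose, the force, the opening and the grip force at its end, in the units of the state.
- readout.get_obs(): the state, without advancing time (a new reading comes with each control period).
- eyes.grab_frame(name): name is "side" or "top" or "wrist"; returns the picture (480x640x3 uint8, red, green, blue); there is no depth.
- eyes.get_calibration(name): a dict with "fovy" (degrees; the focal length in pixels is half the picture's height over the tangent of half this angle, whatever the lens; pixels are square), "cx", "cy" (the principal point, pixels), "T" (4x4, takes a point from camera to world coordinates). Camera axes: x right, y up, looking along -z (the intrinsics and any distortion apply to the point x, -y, -z); pixel columns grow to the right and rows downward; lengths in m; the calibration is good to about 2 mm. A picture is of the moment at which its call begins: read the wrist's pose just before it. get_calibration takes no time and is no camera call; for the wrist camera it gives the pose at the moment of the call.
- ctrl.job_done(): hands the job in; it is judged then, once.
The state is a dict: "t": time; "joint_pos": joint angles; "joint_vel": joint speeds; "joint_efforts": joint torques, N m; "tcp_pos": TCP position; "tcp_rot": TCP orientation; "force": force on the tool from outside, world axes, zero at the start; "torque": the same for the moment, N m; "width": opening from 0.0 (shut) to 1.0 (fully open); "grip_force": force on a finger pad.
Only numpy, scipy, OpenCV 4.12 (cv2) and the standard library are available. Lean on these libraries where they do the work, as an engineer would, in place of code of your own. Each camera call takes 0.05 s, during which the arm holds its last target. There are 200 camera calls.

## Working session

There is one attempt and no reset: what is moved stays moved. The work goes in short steps, Python scripts to look and compute and a tool call to move; the robot and the scene stay as the last step left them, time stands still between calls to the robot, and variables do not carry over. Pictures are saved under pics/ and viewed, at most 10 in all, crops included, and the job is handed in when it is done.

Besides the shell and the picture viewer there is one more tool, called after ">>>" as name(argument=value, ...) on one line, values as JSON. send_rows: Moves the arm, as the interface text tells. Its arguments: {"type":"object","properties":{"targets":{"type":"array","items":{"type":"array","items":{"type":"number"}}},"fingers":{"type":"number"},"squeeze":{"type":"number"}},"required":["targets"]}

```bash
ls; mkdir -p pics; python3 - <<'E'
from bench import readout, eyes, ctrl
import cv2, numpy as np
o=readout.get_obs(); print({k:np.round(v,3) for k,v in o.items()}); print(ctrl.pinch_z)
for n in ["side","top"]:
    f=eyes.grab_frame(n); cv2.imwrite(f"pics/{n}0.png",f[:,:,::-1]); c=eyes.get_calibration(n); print(n,c)
E
```

```text
pics
{'t': np.float64(0.0), 'joint_pos': array([-1.42 ,  0.399,  0.045,  1.538, -0.019,  1.207, -0.051]), 'joint_vel': array([-0.001,  0.001,  0.001, -0.001, -0.   ,  0.001, -0.   ]), 'joint_efforts': array([ 0.0000e+00, -4.7513e+01,  1.3650e+00, -2.5422e+01,  1.2000e-02,
        1.0000e-02,  0.0000e+00]), 'tcp_pos': array([0.161, 0.629, 0.23 ]), 'tcp_rot': array([-3.910e-01, -3.117e+00,  3.000e-03]), 'force': array([-0.708,  0.172, -0.302]), 'torque': array([-0.027,  0.01 ,  0.062]), 'grip_force': np.float64(0.0), 'width': np.float64(0.997)}
0.0187
side {'fovy': 42.221779249064056, 'cx': 318.59670123548614, 'cy': 241.02268359674605, 'T': array([[ 0.68420414,  0.44496232, -0.57781764, -0.28529537],
       [-0.72928452,  0.42067113, -0.53961087, -0.87565066],
       [ 0.00296469,  0.79059745,  0.61232906,  0.9627612 ],
       [ 0.        ,  0.        ,  0.        ,  1.        ]])}
top {'fovy': 48.02496549540978, 'cx': 329.3225222958678, 'cy': 243.47377721306373, 'T': array([[-0.0635363 ,  0.96664187, -0.24812625,  0.28333943],
       [-0.99796728, -0.06277241,  0.01099727, -0.08586482],
       [-0.00494506,  0.24832061,  0.96866528,  1.19623582],
       [ 0.        ,  0.        ,  0.        ,  1.        ]])}
```

View pics/side0.png

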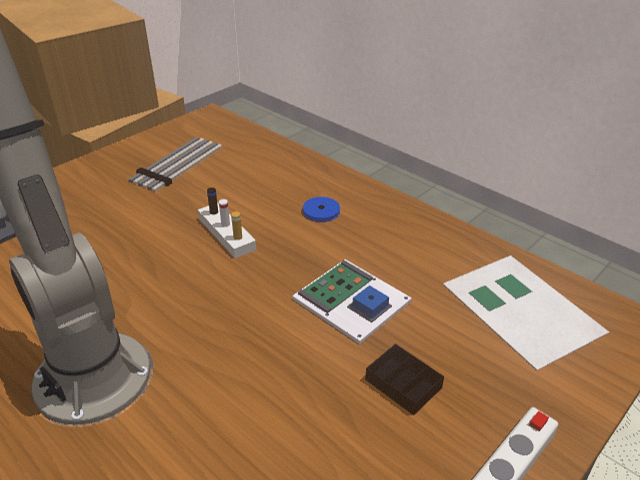

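View pics/top0.png

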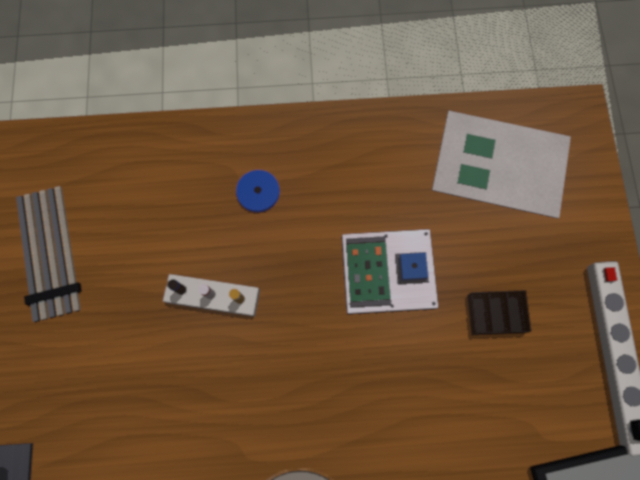

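The side view shows the rack with posts black (212,200), aluminium/red (224,212) and brass (236,225), and the blue block at (371,300). In the top view the posts are at (176,287), (208,293) and (236,297), and the hole is at (415,266).

```bash
cat > h.py <<'E'
from bench import readout, eyes, ctrl
import cv2, numpy as np
from scipy.spatial.transform import Rotation as R
def ray(c,uv):
    f=240/np.tan(np.radians(c["fovy"]/2)); u,v=uv
    d=c["T"][:3,:3]@np.array([(u-c["cx"])/f,-(v-c["cy"])/f,-1]); return c["T"][:3,3],d/np.linalg.norm(d)
def plane(c,uv,z):
    o,d=ray(c,uv); return o+d*(z-o[2])/d[2]
def tri(a,b):
    (o1,d1),(o2,d2)=a,b; s=np.linalg.lstsq(np.c_[d1,-d2],o2-o1,rcond=None)[0]
    p,q=o1+s[0]*d1,o2+s[1]*d2; return (p+q)/2,np.linalg.norm(p-q)
def blobs(m,amin=4):
    n,_,s,c=cv2.connectedComponentsWithStats(m.astype(np.uint8)); return [(c[i].round(1),s[i].tolist()) for i in range(1,n) if s[i,4]>=amin]
E
python3 - <<'E'
from h import *
C={n:eyes.get_calibration(n) for n in["side","top"]}
I={n:cv2.imread(f"pics/{n}0.png") for n in C}
roi={"side":(185,180,270,265),"top":(155,265,270,325)}
for n in C:
    H=cv2.cvtColor(I[n],cv2.COLOR_BGR2HSV); x0,y0,x1,y1=roi[n]
    m=np.zeros(H.shape[:2],bool); m[y0:y1,x0:x1]=1
    h,s,v=cv2.split(H)
    red=m&((h<6)|(h>172))&(s>110)&(v>60); print(n,"red",blobs(red,2))
    w=m&(s<60)&(v>140); b=max(blobs(w),key=lambda t:t[1][4]); print("white",b)
    cn=max(cv2.findContours(w.astype(np.uint8),0,2)[0],key=cv2.contourArea); r=cv2.minAreaRect(cn)
    print([plane(C[n],p,.03).round(3).tolist() for p in cv2.boxPoints(r)])
    bl=(h>100)&(h<125)&(s>120)&(v>50); print("blue",blobs(bl,30))
    x,y=(371,300) if n=="side" else (413,267)
    cv2.imwrite(f"pics/c_{n}.png",cv2.hconcat([cv2.resize(I[n][y-40:y+40,x-40:x+40],(390,390),interpolation=2),cv2.resize(I[n][(y0+y1)//2-40:(y0+y1)//2+40,(x0+x1)//2-40:(x0+x1)//2+40],(390,390),interpolation=2)]))
cv2.imwrite("pics/c.png",cv2.vconcat([cv2.resize(cv2.imread(f"pics/c_{n}.png"),(600,300)) for n in C]))
E
```

```text
side red [(array([223.6, 205.9]), [220, 204, 8, 4, 16])]
white (array([225.8, 226.9]), [198, 199, 57, 50, 770])
[[0.476, 0.27, 0.03], [0.57, 0.286, 0.03], [0.49, 0.062, 0.03], [0.407, 0.055, 0.03]]
blue [(array([321.1, 208.8]), [303, 197, 37, 25, 696]), (array([370.8, 297.4]), [354, 286, 35, 24, 416])]
top red []
white (array([215.6, 293.5]), [168, 275, 90, 40, 1612])
[[0.477, 0.268, 0.03], [0.536, 0.259, 0.03], [0.493, 0.064, 0.03], [0.435, 0.075, 0.03]]
blue [(array([257.4, 190.5]), [237, 171, 42, 40, 1316]), (array([413.3, 265.9]), [401, 254, 26, 25, 554])]
```

View pics/c.png

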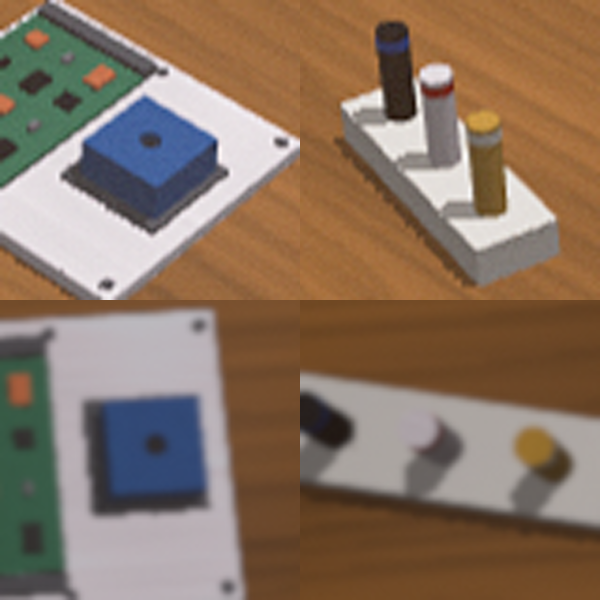

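The crops (3.75×) show the alu post top at side (223.5,200.7) and top (204.3,289.1). The hole is at side (371.3,297.3) and top (414.3,265.4). Next I triangulate these.

```bash
python3 - <<'E'
from h import *
S,T=[eyes.get_calibration(n) for n in["side","top"]]
for nm,s,t in [("post",(223.5,200.7),(204.3,289.1)),("hole",(371.3,297.3),(414.3,265.4)),("brass",(187+184/3.75,182+120/3.75),(172+234/3.75,255+147/3.75))]:
    print(nm,tri(ray(S,s),ray(T,t)))
print(plane(S,(371.3,297.3),.042),plane(T,(414.3,265.4),.042))
print(plane(S,(223.5,200.7),.1),plane(T,(204.3,289.1),.1))
# carrier outline
H=cv2.cvtColor(cv2.imread("pics/top0.png"),cv2.COLOR_BGR2HSV);h,s,v=cv2.split(H)
m=np.zeros(h.shape,bool);m[220:325,335:445]=1
m&=~((h>5)&(h<20)&(s>80)&(v>40)); m=cv2.morphologyEx(m.astype(np.uint8),cv2.MORPH_OPEN,np.ones((5,5)))
cn=max(cv2.findContours(m,0,2)[0],key=cv2.contourArea); b=cv2.boxPoints(cv2.minAreaRect(cn)); print(b)
P=np.array([plane(T,p,.012) for p in b]); print(P.round(3)); print([np.linalg.norm(P[i]-P[i-1]).round(3) for i in range(4)])
o=readout.get_obs();M=R.from_rotvec(o["tcp_rot"]).as_matrix();print(M.round(3));W=eyes.get_calibration("wrist");print(W);print((M.T@(W["T"][:3,3]-o["tcp_pos"])).round(3))
E
```

```text
post (array([0.48375715, 0.16400791, 0.1024186 ]), np.float64(0.0003410857690158726))
hole (array([ 0.51828594, -0.28191297,  0.03986536]), np.float64(0.0007654435772686728))
brass (array([0.47031044, 0.10271041, 0.09890321]), np.float64(0.0015822010473387955))
[ 0.51679738 -0.28345802  0.042     ] [ 0.51754718 -0.28129994  0.042     ]
[0.48605965 0.16683306 0.1       ] [0.48406154 0.16466024 0.1       ]
[[340.99295 233.55148]
 [433.46268 227.89005]
 [438.3859  308.3029 ]
 [345.91617 313.96432]]
[[ 0.608 -0.127  0.012]
 [ 0.608 -0.339  0.012]
 [ 0.424 -0.329  0.012]
 [ 0.425 -0.126  0.012]]
[np.float64(0.183), np.float64(0.212), np.float64(0.184), np.float64(0.204)]
[[-0.969  0.247 -0.   ]
 [ 0.247  0.969 -0.002]
 [-0.    -0.002 -1.   ]]
{'fovy': 62.77841033780778, 'cx': 320.04554521497636, 'cy': 239.53463474909643, 'T': array([[ 0.2473211 , -0.92180167, -0.29851961,  0.0837392 ],
       [ 0.96893064,  0.23453159,  0.07853883,  0.64972778],
       [-0.00238494, -0.30866911,  0.95116649,  0.37323123],
       [ 0.        ,  0.        ,  0.        ,  1.        ]])}
[ 0.079  0.001 -0.143]
```

>>> send_rows(targets=[[-0.025, -0.022, 0.002, 0, 0, 4.5], [-0.05, -0.043, 0.004, 0, 0, 9], [-0.075, -0.065, 0.006, 0, 0, 13.5], [-0.1, -0.086, 0.008, 0, 0, 18], [-0.125, -0.108, 0.01, 0, 0, 22.5], [-0.15, -0.13, 0.012, 0, 0, 27], [-0.175, -0.151, 0.014, 0, 0, 32], [-0.2, -0.172, 0.016, 0, 0, 38], [-0.225, -0.194, 0.018, 0, 0, 43], [-0.25, -0.215, 0.02, 0, 0, 48]], fingers=1)

```text
t: 0.93
tcp_pos: [0.3502, 0.358, 0.211]
tcp_rot: [-1.631, -2.685, 0.001]
force: [1.0, -0.7, 0.4]
width: 1.001
grip_force: 0.0
```

```bash
cat >> h.py <<'E'
def delta(x,y,z,head):
    "tool-frame move to TCP x,y,z pointing straight down, tool-x heading in deg"
    o=readout.get_obs(); M=R.from_rotvec(o["tcp_rot"]); a=np.radians(head)
    X=np.array([np.cos(a),np.sin(a),0]); Z=np.array([0,0,-1.]); N=R.from_matrix(np.c_[X,np.cross(Z,X),Z])
    print("t",round(float(o["t"]),2),"tcp",o["tcp_pos"].round(4),"F",o["force"].round(1),"w",round(float(o["width"]),3),"g",round(float(o["grip_force"]),1))
    print("shift",M.inv().apply(np.array([x,y,z])-o["tcp_pos"]).round(4),"turn",np.degrees((M.inv()*N).as_rotvec()).round(2))
E
python3 -c "
from h import *
delta(.485,.165,.2,77.7)"
```

```text
t 0.93 tcp [0.3502 0.358  0.211 ] F [ 1.  -0.7  0.4] w 1.001 g 0.0
shift [-0.2334  0.0307  0.011 ] turn [-3.000e-02  1.000e-02  3.975e+01]
```

>>> send_rows(targets=[[-0.028, 0.003, 0.001, 0, 0, 5], [-0.056, 0.007, 0.003, 0, 0, 10], [-0.084, 0.011, 0.004, 0, 0, 15], [-0.112, 0.015, 0.006, 0, 0, 20], [-0.14, 0.019, 0.007, 0, 0, 25], [-0.168, 0.022, 0.008, 0, 0, 30], [-0.196, 0.026, 0.009, 0, 0, 35], [-0.22, 0.029, 0.01, 0, 0, 38], [-0.2334, 0.0307, 0.011, 0, 0, 39.75], [-0.2334, 0.0307, 0.011, 0, 0, 39.75]])

```text
t: 1.77
tcp_pos: [0.4866, 0.1641, 0.2]
tcp_rot: [2.447, 1.968, -0.001]
force: [0.3, -0.1, -0.6]
width: 0.997
grip_force: 0.0
```

```bash
python3 - <<'E'
from h import *
delta(.485,.165,.075,77.7)
c=eyes.get_calibration("wrist"); f=eyes.grab_frame("wrist"); cv2.imwrite("pics/w1.png",f[:,:,::-1]); np.savez("w1.npz",**c)
f=240/np.tan(np.radians(c["fovy"]/2)); p=np.array([.485,.165,.1,1]); q=np.linalg.inv(c["T"])@p
print("pred top px",c["cx"]+f*q[0]/-q[2],c["cy"]-f*q[1]/-q[2])
E
```

```text
t 1.77 tcp [0.4866 0.1641 0.2   ] F [ 0.3 -0.1 -0.6] w 0.997 g 0.0
shift [ 0.0007 -0.0019  0.125 ] turn [ 0.04  0.09 -0.1 ]
pred top px 317.65465391163207 239.58437301622163
```

View pics/w1.png

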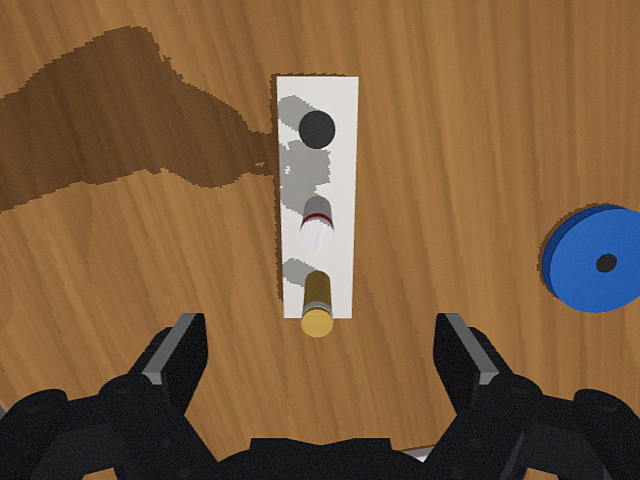

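Wrist view: the alu post's top disc is at about (317,233), against (317.7,239.6) predicted. Sideways it is right; along the row it is a few mm off.

```bash
python3 - <<'E'
from h import *
c=dict(np.load("w1.npz")); im=cv2.imread("pics/w1.png"); H=cv2.cvtColor(im,cv2.COLOR_BGR2HSV)
red=((H[...,0]<8)|(H[...,0]>170))&(H[...,1]>120)&(H[...,2]>40); red[:190]=0;red[260:]=0;red[:,:290]=0;red[:,345:]=0
print(blobs(red,3)); print(im[205:256:3,317].tolist())
for v in (230,232,234,236): print(v,plane(c,(317,v),.1).round(4))
for uv in((317,323),(317,130)): print(plane(c,uv,.1).round(4))
E
```

```text
[(array([316.8, 216.8]), [301, 213, 31, 13, 98])]
[[111, 111, 116], [110, 111, 113], [113, 110, 113], [0, 10, 94], [112, 115, 105], [224, 222, 228], [217, 214, 220], [216, 213, 220], [215, 212, 218], [215, 212, 218], [211, 210, 215], [210, 208, 215], [211, 208, 213], [212, 212, 215], [216, 215, 219], [212, 213, 218], [210, 214, 217]]
230 [0.486  0.1714 0.1   ]
232 [0.4857 0.1701 0.1   ]
234 [0.4854 0.1688 0.1   ]
236 [0.4851 0.1675 0.1   ]
[0.4713 0.1053 0.1   ]
[0.4995 0.2321 0.1   ]
```

>>> send_rows(targets=[[0.004, -0.002, 0.01, 0, 0, 0], [0.004, -0.002, 0.03, 0, 0, 0], [0.004, -0.002, 0.055, 0, 0, 0], [0.004, -0.002, 0.08, 0, 0, 0], [0.004, -0.002, 0.105, 0, 0, 0], [0.004, -0.002, 0.122, 0, 0, 0], [0.004, -0.002, 0.134, 0, 0, 0], [0.004, -0.002, 0.14, 0, 0, 0], [0.004, -0.002, 0.143, 0, 0, 0], [0.004, -0.002, 0.144, 0, 0, 0]])

```text
t: 2.65
tcp_pos: [0.4842, 0.1725, 0.0562]
tcp_rot: [-2.441, -1.977, -0.001]
force: [-0.2, 0.1, 0.4]
width: 1.0
grip_force: 0.0
```

>>> send_rows(targets=[[0, 0, 0, 0, 0, 0], [0, 0, 0, 0, 0, 0], [0, 0, 0, 0, 0, 0], [0, 0, 0, 0, 0, 0], [0, 0, 0, 0, 0, 0], [0, 0, 0, 0, 0, 0], [0, 0, 0, 0, 0, 0], [0, 0, 0, 0, 0, 0], [0, 0, 0, 0, 0, 0], [0, 0, 0, 0, 0, 0]], fingers=-1, squeeze=60)

```text
t: 3.48
tcp_pos: [0.4847, 0.1718, 0.0567]
tcp_rot: [-2.443, -1.976, -0.001]
force: [-1.6, -0.7, 5.7]
width: 0.24
grip_force: 58.5
```

```bash
python3 -c "
from h import *
delta(.4855,.1685,.056,77.7)"
```

```text
t 3.48 tcp [0.4847 0.1718 0.0567] F [-1.6 -0.7  5.7] w 0.24 g 58.5
shift [-0.0031  0.0015  0.0007] turn [ 0.03 -0.04  0.24]
```

>>> send_rows(targets=[[0, 0, -0.004, 0, 0, 0], [0, 0, -0.012, 0, 0, 0], [0, 0, -0.024, 0, 0, 0], [0, 0, -0.04, 0, 0, 0], [0, 0, -0.06, 0, 0, 0], [0, 0, -0.085, 0, 0, 0], [0, 0, -0.11, 0, 0, 0], [0, 0, -0.13, 0, 0, 0], [0, 0, -0.14, 0, 0, 0], [0, 0, -0.14, 0, 0, 0]])

```text
t: 4.32
tcp_pos: [0.4854, 0.1722, 0.1989]
tcp_rot: [-2.442, -1.976, -0.007]
force: [-0.0, -0.1, -0.7]
width: 0.242
grip_force: 59.1
```

```bash
python3 - <<'E'
from h import *
delta(.5175,-.2825,.17,77.7)
c=eyes.get_calibration("wrist"); f=eyes.grab_frame("wrist"); cv2.imwrite("pics/w2.png",f[:,:,::-1]); np.savez("w2.npz",**c)
delta(.5175,-.2825,.17,77.7)
E
```

```text
t 4.32 tcp [0.4854 0.1722 0.1989] F [-0.  -0.1 -0.7] w 0.242 g 59.1
shift [-0.438   0.1263  0.0277] turn [ 0.16 -0.2   0.25]
t 4.37 tcp [0.4843 0.1719 0.1971] F [-0.7 -0.3 -0.8] w 0.241 g 59.1
shift [-0.4375  0.1272  0.0266] turn [ 0.04 -0.09  0.26]
```

View pics/w2.png

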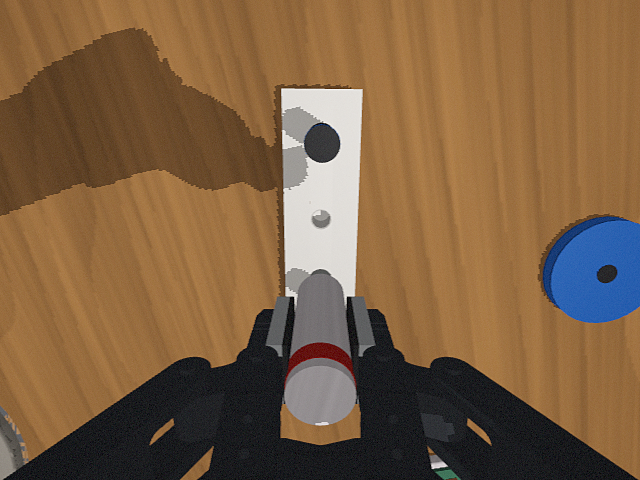

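Wrist view: the post is held upright, top disc at about (320,392) and spigot tip at about (320,272). The rack and the other posts are undisturbed. Now the post offset in the hand.

```bash
python3 - <<'E'
from h import *
c=dict(np.load("w2.npz")); o=readout.get_obs(); t=o["tcp_pos"]; M=R.from_rotvec(o["tcp_rot"])
for uv,dz in(((320,392),.044),((320,425),.044),((320,357),.044),((320,270),-.044)):
    print(uv,(M.inv().apply(plane(c,uv,t[2]+dz)-t)*1000).round(1))
E
```

```text
(320, 392) [ -1.9   0.7 -44. ]
(320, 425) [-14.5   0.7 -44. ]
(320, 357) [ 10.6   0.7 -44. ]
(320, 270) [ 2.4  0.8 44. ]
```

>>> send_rows(targets=[[-0.01, 0.003, 0, 0, 0, 0], [-0.03, 0.009, 0, 0, 0, 0], [-0.06, 0.018, 0, 0, 0, 0], [-0.095, 0.028, 0, 0, 0, 0], [-0.13, 0.038, 0, 0, 0, 0], [-0.165, 0.048, 0, 0, 0, 0], [-0.2, 0.058, 0, 0, 0, 0], [-0.235, 0.068, 0, 0, 0, 0], [-0.27, 0.079, 0, 0, 0, 0], [-0.305, 0.089, 0, 0, 0, 0]])

```text
t: 5.2
tcp_pos: [0.5057, -0.1474, 0.1947]
tcp_rot: [-2.441, -1.974, 0.004]
force: [0.4, -0.2, -0.8]
width: 0.241
grip_force: 59.1
```

>>> send_rows(targets=[[-0.035, 0.01, 0, 0, 0, 0], [-0.065, 0.019, 0.002, 0, 0, 0], [-0.09, 0.026, 0.008, 0, 0, 0], [-0.11, 0.032, 0.016, 0, 0, 0], [-0.122, 0.035, 0.026, 0, 0, 0], [-0.128, 0.037, 0.038, 0, 0, 0], [-0.13, 0.038, 0.05, 0, 0, 0], [-0.13, 0.038, 0.06, 0, 0, 0], [-0.13, 0.038, 0.067, 0, 0, 0], [-0.13, 0.038, 0.07, 0, 0, 0]])

```text
t: 6.03
tcp_pos: [0.517, -0.2783, 0.1243]
tcp_rot: [-2.438, -1.976, 0.001]
force: [0.2, -0.6, -1.8]
width: 0.244
grip_force: 59.1
```

```bash
python3 - <<'E'
from h import *
delta(.5175,-.28,.1,77.7)
c=eyes.get_calibration("wrist"); f=eyes.grab_frame("wrist"); cv2.imwrite("pics/w3.png",f[:,:,::-1]); np.savez("w3.npz",**c)
cv2.imwrite("pics/w3c.png",cv2.resize(f[150:450,120:520,::-1],(800,600),interpolation=2))
E
```

```text
t 6.03 tcp [ 0.517  -0.2783  0.1243] F [ 0.2 -0.6 -1.8] w 0.244 g 59.1
shift [-0.0016  0.0009  0.0243] turn [-0.18 -0.08  0.34]
```

View pics/w3c.png

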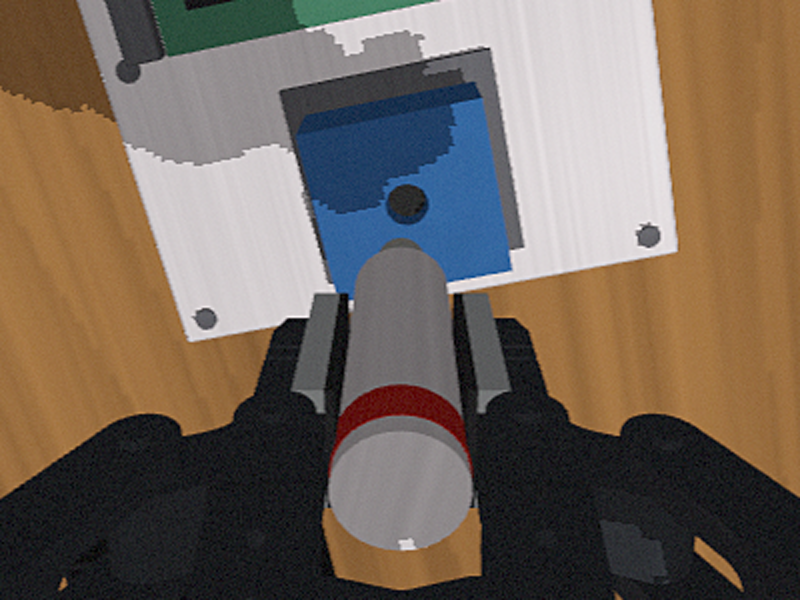

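The crop (2×, offset 120,150) shows the hole at (407,203), which is (323.5,251.5) in the full image. The spigot's top edge is at (402,239), full (321,269.5), and the post is upright.

```bash
python3 - <<'E'
from h import *
c=dict(np.load("w3.npz")); o=readout.get_obs(); t=o["tcp_pos"]; M=R.from_rotvec(o["tcp_rot"])
p=plane(c,(323.5,251.5),.042); print("hole",p.round(4),"in tool mm",(M.inv().apply(p-t)*1000).round(1))
print("top disc",(M.inv().apply(plane(c,(120+200.5,150+245),t[2]+.044)-t)*1000).round(1),"tip far edge",(M.inv().apply(plane(c,(321,269.5),t[2]-.044)-t)*1000).round(1),o["force"],o["torque"])
E
```

```text
hole [ 0.5183 -0.2796  0.042 ] in tool mm [-1.   1.6 82.6]
top disc [ -1.5  -0.2 -44. ] tip far edge [ 3.1  0.1 44. ] [-0.14557088  0.38403442 -1.33701013] [ 0.03326657  0.02751801 -0.05876703]
```

>>> send_rows(targets=[[0.0003, 0.0003, 0.004, 0, 0, 0], [0.0008, 0.0008, 0.01, 0, 0, 0], [0.0013, 0.0014, 0.016, 0, 0, 0], [0.0013, 0.0014, 0.021, 0, 0, 0], [0.0013, 0.0014, 0.025, 0, 0, 0], [0.0013, 0.0014, 0.028, 0, 0, 0], [0.0013, 0.0014, 0.03, 0, 0, 0], [0.0013, 0.0014, 0.032, 0, 0, 0], [0.0013, 0.0014, 0.033, 0, 0, 0], [0.0013, 0.0014, 0.033, 0, 0, 0]])

```text
t: 6.92
tcp_pos: [0.5192, -0.2793, 0.0931]
tcp_rot: [-2.443, -1.976, 0.0]
force: [0.3, 0.5, -0.5]
width: 0.243
grip_force: 59.1
```

```bash
python3 - <<'E'
from h import *
delta(.5175,-.28,.1,77.7)
ts=[]
for n in ("wrist","side"):
    f=eyes.grab_frame(n)
    if n=="wrist": a=cv2.resize(f[200:300,260:380],(480,400),interpolation=2)
    else: b=cv2.resize(f[230:330,331:411],(320,400),interpolation=2)
    o=readout.get_obs(); print(o["tcp_pos"].round(4),o["force"].round(2))
cv2.imwrite("pics/w4.png",cv2.hconcat([a,b])[:,:,::-1])
E
```

```text
t 6.92 tcp [ 0.5192 -0.2793  0.0931] F [ 0.3  0.5 -0.5] w 0.243 g 59.1
shift [-0.001  -0.0015 -0.0069] turn [-0.01 -0.01  0.23]
[ 0.5193 -0.2794  0.0933] [-0.47  0.57 -0.84]
[ 0.5194 -0.2794  0.0934] [-0.12  0.46 -0.61]
```

View pics/w4.png

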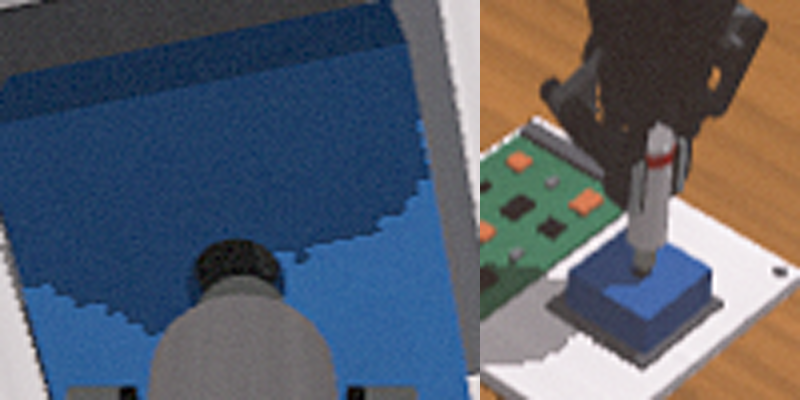

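The close wrist crop (4×, offset 260,200) shows the hole's far edge at (238,238) and centre at about (237,281), with the spigot's far edge at (242,277). The side crop shows the tip just above the hole.

```bash
python3 - <<'E'
from h import *
c=eyes.get_calibration("wrist"); o=readout.get_obs(); t=o["tcp_pos"]; M=R.from_rotvec(o["tcp_rot"])
q=lambda uv,z:(M.inv().apply(plane(c,uv,z)-t)*1000).round(2)
print(t,"hole c",q((319.4,270.2),.042),"hole far",q((319.4,259.5),.042),"tip far",q((320.5,269.2),t[2]-.044))
S=eyes.get_calibration("side"); print(plane(S,(331+(642-480)/4,230+270/4),.05))
E
```

```text
[ 0.51936289 -0.27937437  0.09339669] hole c [-0.58 -0.61 51.4 ] hole far [ 5.52 -0.6  51.4 ] tip far [ 3.04e+00 -2.00e-02  4.40e+01]
[ 0.50963654 -0.28931458  0.05      ]
```

>>> send_rows(targets=[[0.0006, -0.0002, 0, 0, 0, 0], [0.0013, -0.0004, 0, 0, 0, 0], [0.002, -0.0006, 0.001, 0, 0, 0], [0.002, -0.0006, 0.002, 0, 0, 0], [0.002, -0.0006, 0.003, 0, 0, 0], [0.002, -0.0006, 0.004, 0, 0, 0], [0.002, -0.0006, 0.005, 0, 0, 0], [0.002, -0.0006, 0.006, 0, 0, 0], [0.002, -0.0006, 0.007, 0, 0, 0], [0.002, -0.0006, 0.0075, 0, 0, 0]])

```text
t: 7.85
tcp_pos: [0.519, -0.2772, 0.0856]
tcp_rot: [-2.442, -1.976, 0.0]
force: [-0.4, 0.1, -0.7]
width: 0.242
grip_force: 59.1
```

>>> send_rows(targets=[[0, 0, 0.0003, 0, 0, 0], [0, 0, 0.0006, 0, 0, 0], [0, 0, 0.0009, 0, 0, 0], [0, 0, 0.0012, 0, 0, 0], [0, 0, 0.0014, 0, 0, 0], [0, 0, 0.0016, 0, 0, 0], [0, 0, 0.0018, 0, 0, 0], [0, 0, 0.002, 0, 0, 0], [0, 0, 0.002, 0, 0, 0], [0, 0, 0.002, 0, 0, 0]])

```text
t: 8.68
tcp_pos: [0.5191, -0.2772, 0.0838]
tcp_rot: [-2.442, -1.976, -0.0]
force: [0.4, -0.1, -1.0]
width: 0.242
grip_force: 59.1
```

>>> send_rows(targets=[[0, 0, 0.0003, 0, 0, 0], [0, 0, 0.0006, 0, 0, 0], [0, 0, 0.0009, 0, 0, 0], [0, 0, 0.0012, 0, 0, 0], [0, 0, 0.0014, 0, 0, 0], [0, 0, 0.0016, 0, 0, 0], [0, 0, 0.0018, 0, 0, 0], [0, 0, 0.002, 0, 0, 0], [0, 0, 0.002, 0, 0, 0], [0, 0, 0.002, 0, 0, 0]])

```text
t: 9.52
tcp_pos: [0.5191, -0.2772, 0.0818]
tcp_rot: [-2.442, -1.976, -0.0]
force: [0.1, 0.1, -1.1]
width: 0.241
grip_force: 59.2
```

>>> send_rows(targets=[[0, 0, 0.0003, 0, 0, 0], [0, 0, 0.0006, 0, 0, 0], [0, 0, 0.0009, 0, 0, 0], [0, 0, 0.0011, 0, 0, 0], [0, 0, 0.0013, 0, 0, 0], [0, 0, 0.0015, 0, 0, 0], [0, 0, 0.0015, 0, 0, 0], [0, 0, 0.0015, 0, 0, 0], [0, 0, 0.0015, 0, 0, 0], [0, 0, 0.0015, 0, 0, 0]])

```text
t: 10.35
tcp_pos: [0.5192, -0.2773, 0.0811]
tcp_rot: [-2.443, -1.976, -0.001]
force: [-1.4, 1.4, 5.5]
width: 0.241
grip_force: 59.7
```

>>> send_rows(targets=[[0, 0, 0.0002, 0, 0, 0], [0, 0, 0.0004, 0, 0, 0], [0, 0, 0.0006, 0, 0, 0], [0, 0, 0.0008, 0, 0, 0], [0, 0, 0.001, 0, 0, 0], [0, 0, 0.0012, 0, 0, 0], [0, 0, 0.0012, 0, 0, 0], [0, 0, 0.0012, 0, 0, 0], [0, 0, 0.0012, 0, 0, 0], [0, 0, 0.0012, 0, 0, 0]])

```text
t: 11.18
tcp_pos: [0.5192, -0.2773, 0.0798]
tcp_rot: [-2.442, -1.976, -0.001]
force: [-2.2, 1.8, 5.6]
width: 0.242
grip_force: 59.7
```

```bash
python3 - <<'E'
from h import *
o=readout.get_obs(); print(o["tcp_pos"].round(4),o["force"].round(2),o["torque"].round(3))
f=eyes.grab_frame("wrist");g=eyes.grab_frame("side")
cv2.imwrite("pics/w5.png",cv2.hconcat([cv2.resize(f[200:300,260:380],(480,400),interpolation=2),cv2.resize(g[230:330,331:411],(320,400),interpolation=2)])[:,:,::-1])
E
```

```text
[ 0.5192 -0.2773  0.0798] [-2.21  1.76  5.55] [ 0.269  0.427 -0.006]
```

View pics/w5.png

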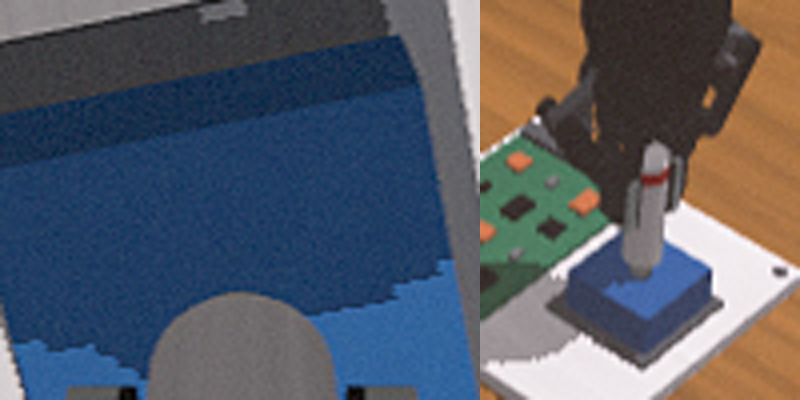

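Wrist and side crops show the spigot is out of sight inside the block with the barrel still above it. Force stays at about 6 N while the post sinks, so it is in the hole and pushing the plug. I'll press on, easing toward the side force.

>>> send_rows(targets=[[0.0001, -0.0002, 0.0004, 0, 0, 0], [0.0002, -0.0003, 0.0009, 0, 0, 0], [0.0002, -0.0003, 0.0014, 0, 0, 0], [0.0002, -0.0003, 0.002, 0, 0, 0], [0.0002, -0.0003, 0.0026, 0, 0, 0], [0.0002, -0.0003, 0.0032, 0, 0, 0], [0.0002, -0.0003, 0.0038, 0, 0, 0], [0.0002, -0.0003, 0.0044, 0, 0, 0], [0.0002, -0.0003, 0.005, 0, 0, 0], [0.0002, -0.0003, 0.005, 0, 0, 0]])

```text
t: 12.12
tcp_pos: [0.5192, -0.2773, 0.0749]
tcp_rot: [2.442, 1.975, 0.001]
force: [-1.2, 0.6, 5.5]
width: 0.243
grip_force: 59.7
```

>>> send_rows(targets=[[0.0001, -0.0001, 0.0005, 0, 0, 0], [0.0001, -0.0002, 0.001, 0, 0, 0], [0.0001, -0.0002, 0.0016, 0, 0, 0], [0.0001, -0.0002, 0.0022, 0, 0, 0], [0.0001, -0.0002, 0.0028, 0, 0, 0], [0.0001, -0.0002, 0.0034, 0, 0, 0], [0.0001, -0.0002, 0.004, 0, 0, 0], [0.0001, -0.0002, 0.0046, 0, 0, 0], [0.0001, -0.0002, 0.0052, 0, 0, 0], [0.0001, -0.0002, 0.0052, 0, 0, 0]])

```text
t: 12.95
tcp_pos: [0.5192, -0.2772, 0.0698]
tcp_rot: [2.442, 1.975, 0.001]
force: [-1.0, 0.5, 5.6]
width: 0.243
grip_force: 59.7
```

Expected seat is at about 0.068; continue in small steps.

>>> send_rows(targets=[[0, 0, 0.0004, 0, 0, 0], [0, 0, 0.0008, 0, 0, 0], [0, 0, 0.0012, 0, 0, 0], [0, 0, 0.0015, 0, 0, 0], [0, 0, 0.0018, 0, 0, 0], [0, 0, 0.0021, 0, 0, 0], [0, 0, 0.0023, 0, 0, 0], [0, 0, 0.0023, 0, 0, 0], [0, 0, 0.0023, 0, 0, 0], [0, 0, 0.0023, 0, 0, 0]])

```text
t: 13.78
tcp_pos: [0.5192, -0.2773, 0.0687]
tcp_rot: [2.442, 1.975, 0.002]
force: [-2.8, 2.0, 13.0]
width: 0.245
grip_force: 60.5
```

>>> send_rows(targets=[[0, 0, 0.0002, 0, 0, 0], [0, 0, 0.0004, 0, 0, 0], [0, 0, 0.0006, 0, 0, 0], [0, 0, 0.0008, 0, 0, 0], [0, 0, 0.001, 0, 0, 0], [0, 0, 0.001, 0, 0, 0], [0, 0, 0.001, 0, 0, 0], [0, 0, 0.001, 0, 0, 0], [0, 0, 0.001, 0, 0, 0], [0, 0, 0.001, 0, 0, 0]])

```text
t: 14.62
tcp_pos: [0.5192, -0.2774, 0.0686]
tcp_rot: [2.443, 1.975, 0.003]
force: [-5.2, 3.3, 18.4]
width: 0.242
grip_force: 61.2
```

Stiff stop: the shoulder is seated. I'll back the command off to unload, then release.

>>> send_rows(targets=[[0, -0.0002, -0.0004, 0, 0, 0], [0.0001, -0.0004, -0.0008, 0, 0, 0], [0.0002, -0.0005, -0.0011, 0, 0, 0], [0.0002, -0.0005, -0.0014, 0, 0, 0], [0.0002, -0.0005, -0.0014, 0, 0, 0], [0.0002, -0.0005, -0.0014, 0, 0, 0], [0.0002, -0.0005, -0.0014, 0, 0, 0], [0.0002, -0.0005, -0.0014, 0, 0, 0], [0.0002, -0.0005, -0.0014, 0, 0, 0], [0.0002, -0.0005, -0.0014, 0, 0, 0]])

```text
t: 15.45
tcp_pos: [0.5192, -0.2773, 0.0687]
tcp_rot: [2.441, 1.974, 0.002]
force: [-1.2, 0.5, 9.4]
width: 0.245
grip_force: 60.2
```

>>> send_rows(targets=[[0, 0, -0.0003, 0, 0, 0], [0, 0, -0.0004, 0, 0, 0], [0, 0, -0.0004, 0, 0, 0], [0, 0, -0.0004, 0, 0, 0], [0, 0, -0.0004, 0, 0, 0], [0, 0, -0.0004, 0, 0, 0], [0, 0, -0.0004, 0, 0, 0], [0, 0, -0.0004, 0, 0, 0], [0, 0, -0.0004, 0, 0, 0], [0, 0, -0.0004, 0, 0, 0]], squeeze=20)

```text
t: 16.28
tcp_pos: [0.5191, -0.2772, 0.0687]
tcp_rot: [2.441, 1.974, 0.002]
force: [-1.1, 0.1, 6.0]
width: 0.239
grip_force: 59.9
```

>>> send_rows(targets=[[0, 0, 0, 0, 0, 0], [0, 0, 0, 0, 0, 0], [0, 0, 0, 0, 0, 0], [0, 0, 0, 0, 0, 0], [0, 0, 0, 0, 0, 0], [0, 0, 0, 0, 0, 0], [0, 0, 0, 0, 0, 0], [0, 0, 0, 0, 0, 0], [0, 0, 0, 0, 0, 0], [0, 0, 0, 0, 0, 0]], fingers=0.4)

```text
t: 17.12
tcp_pos: [0.5182, -0.2765, 0.0673]
tcp_rot: [-2.442, -1.976, -0.0]
force: [0.4, 0.2, -0.6]
width: 0.699
grip_force: 0.0
```

```bash
python3 - <<'E'
from h import *
o=readout.get_obs(); print(o["tcp_pos"].round(4),o["force"].round(2),o["width"],o["grip_force"])
f=eyes.grab_frame("wrist");g=eyes.grab_frame("side")
cv2.imwrite("pics/w6.png",cv2.hconcat([cv2.resize(f[160:460,150:490],(453,400)),cv2.resize(g[230:330,331:411],(320,400),interpolation=2)])[:,:,::-1])
E
```

```text
[ 0.5182 -0.2765  0.0673] [ 0.4   0.23 -0.56] 0.6991098805181158 0.0
```

View pics/w6.png

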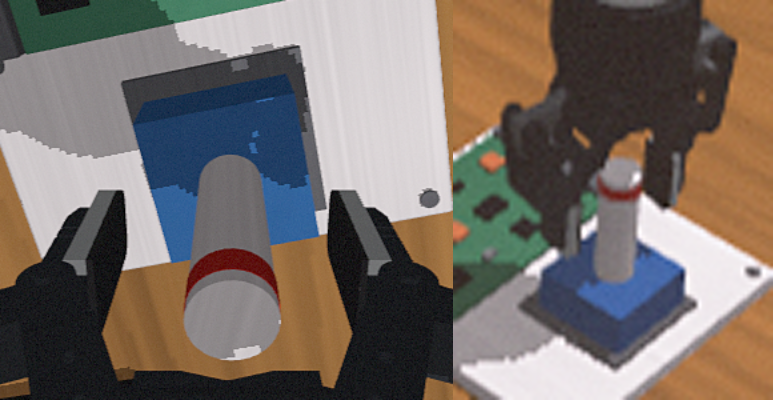

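The post stands upright with its shoulder on the block, no gap visible, and the fingers are clear of it on both sides. Retreating straight up.

>>> send_rows(targets=[[0, 0, -0.004, 0, 0, 0], [0, 0, -0.014, 0, 0, 0], [0, 0, -0.03, 0, 0, 0], [0, 0, -0.05, 0, 0, 0], [0, 0, -0.075, 0, 0, 0], [0, 0, -0.1, 0, 0, 0], [0, 0, -0.12, 0, 0, 0], [0, 0, -0.135, 0, 0, 0], [0, 0, -0.14, 0, 0, 0], [0, 0, -0.14, 0, 0, 0]])

```text
t: 18.05
tcp_pos: [0.519, -0.2771, 0.2094]
tcp_rot: [2.44, 1.974, 0.003]
force: [0.8, 0.2, 0.0]
width: 0.701
grip_force: 0.0
```

```bash
python3 - <<'E'
from h import *
o=readout.get_obs(); print(o["t"],o["tcp_pos"].round(4),o["force"].round(2))
g=eyes.grab_frame("side");w=eyes.grab_frame("wrist")
cv2.imwrite("pics/w7.png",cv2.hconcat([cv2.resize(g[180:330,331:431],(320,480),interpolation=2),cv2.resize(w,(480,360)).copy() if 0 else cv2.resize(w[:,80:560],(480,480))])[:,:,::-1])
E
```

```text
18.05 [ 0.519  -0.2771  0.2094] [0.78 0.18 0.04]
```

View pics/w7.png

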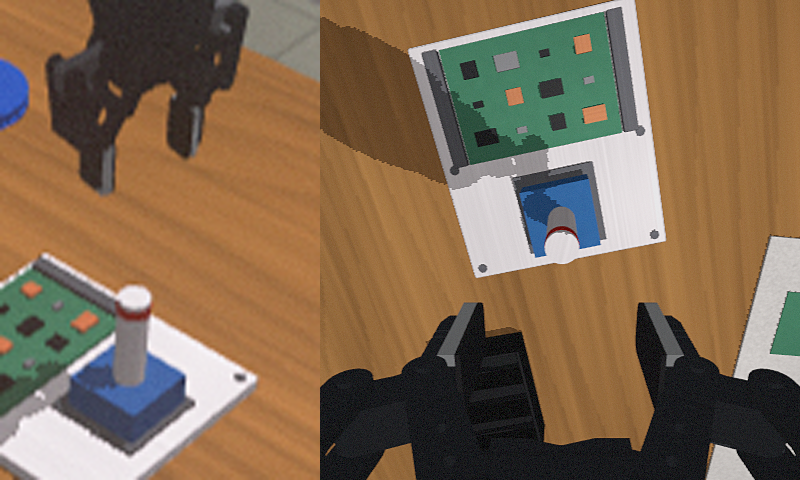

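The post stands upright and seated in the block at side crop (130,335), and the gripper is well clear.

```bash
python3 -c "
from bench import ctrl
print(ctrl.job_done())"
```

```text
the job is handed in; nothing more can be done
None
```

The red-banded post is in the blue socket block, pressed in until it met a firm stop at about 18 N, then released with the gripper clear, and the job is handed in (18 s on the robot's clock).

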